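Park a bench air pump just past its compression peak

ROBOT

A 6-joint arm with a two-finger parallel gripper is mounted at the origin on the work surface. World frame = base frame: x ahead of the robot, y to its left, z up, the work surface at z = 0. Lengths are in m, angles in rad, forces in N, time in s.
With the tool pointing down it reaches from about 0.35 to 0.775 m from the base axis. Payload 5.5 kg.
Tool frame: the origin (TCP) lies midway between the tips of the shut fingers; the grasp point (between the pads) lies 19 mm behind it (env.tcp_to_grasp is the distance from the TCP to the grasp point, in m); z points along the fingers, y is the direction in which the jaws open and shut (so a half turn about z gives the same grasp; the last joint's range is limited). The gripper opens to 85 mm and grips with 20 to 120 N. Pads are 22 mm wide; open, the fingers measure 114 mm over their backs; the gripper's body (76 mm by 85 mm) begins 54 mm behind the grasp point. The pads swing forward as they close: fully open they stand 13 mm farther back than shut.
Start: joints at [1.207, 0.313, 0.046, 1.304, 0, 1.431], TCP at [0.128, 0.561, 0.209] pointing down, gripper open.
Joint ranges: [-2.76, 2.76], [-0.86, 1.69], [-1.03, 1.26], [-2.2, 2.34], [-1.47, 1.5], [-3.14, 3.14]. Speed limits (rad/s): [2.57, 2.57, 3.14, 3.14, 3.14, 3.14].

INTERFACE

Orientations are given as a unit quaternion [w, x, y, z].
In Python, from workcell import get_state, viewer, hand_in, finder, env gives the robot as it stands.
- The arm moves only by the tool arm_command, never from a script. Its argument "motion" is a list of rows, each an object of numbers: "x", "y", "z": the shift along the tool's x, y, z in mm; "rx", "ry", "rz": the turn, a rotation vector about the tool's x, y, z in degrees; "hand": the closure, from -1 (fully open) to 1 (shut). A call has 1 to 10 rows; each row is the pose to reach, as a shift and turn from the pose commanded when the call began, along the tool's axes at that moment; what a row does not reach only later rows make up. A row lasts 1/8 s, in which the tool goes at most 62.5 mm and 10.7 degrees, less where a joint would pass 70% of its speed; a pose out of reach is approached as far as the arm can. A call with a gripper value outside its range is refused whole. The fingers move at their own pace and stop on an object; "force" is the grip in N (left out, the last holds). Time passes only in rows, so rows that repeat a pose let the fingers close. It gives the time, the measured TCP pose, the force and the opening at its end, in the units of the state.
- get_state(): the state, without advancing time (a new reading comes with each control period).
- viewer.read_camera(name): name is "scene" or "top"; returns a dict with "image" (480x640x3 uint8, red, green, blue), "z_map" (480x640 float32, m along the optical axis (not along the pixel's ray), 0 where there is no reading), "intrinsics" (3x3 intrinsics, pixels), "rvec" (rotation vector, rad) and "tvec" (3), from world to camera coordinates, as OpenCV has them. Camera axes: x right, y down, z forward; pixel columns grow to the right and rows downward; lengths in m; the calibration is good to about 2 mm. A picture is of the moment at which its call begins.
- hand_in(): hands the job in, once; it reports no verdict.
Trained networks look in a picture, given as the dict that the camera call returned (one of the last four; its "shot" number tells which), for a name from the list of things; names that differ only in an ending like _2 or _b are one class to them, and where a whole thing is asked for, a point or a joint stands for the part that bears it (a point fixed in the world has none). Each returns a list of dicts, best first, with "score" (0 to 1); they miss things now and then, are a little off and sometimes report something else, mostly with a low value. They report only what shows in the picture. A call takes as long as a camera call.
- finder.find_in(picture, query): "at" ([column, row] in pixels, amid what is visible of it).
- finder.masks_of(picture, query): "region" (480x640 bool, what is visible of it) and "at" ([column, row] in pixels, amid what is visible of it).
The state is a dict: "clock": time; "joint_pos": joint angles; "qvel": joint speeds; "tau": joint torques, N m; "tcp_pos": TCP position; "orientation": TCP orientation; "wrist_force": force on the tool from outside, world axes, zero at the start; "ft_torque": the same for the moment, N m; "finger_gap": finger opening in m.
Only numpy, scipy, OpenCV 4.12 (cv2) and the standard library are available. Lean on these libraries where they do the work, as an engineer would, in place of code of your own. Each camera call takes 0.05 s, during which the arm holds its last target.

TASK

Turn the air pump's flywheel clockwise (seen from above) by its upright knob, through the compression stroke, and let it rest just past the peak of the resistance: the knob about 15 degrees past the centreline of the finned cylinder. Do not let it run on far beyond that, and leave the wheel of the generator trainer, which has a square terminal box instead of a cylinder, as it is.

Things in the scene. Friction and masses are not known exactly. Their poses are not given: they have to be found in the camera images.
- pump: Air pump, bolted down: base plate 300 x 165 x 12 mm, flat steel flywheel (diameter 144 mm, 52 to 70 mm above the table, upright shaft, hub to 86 mm) and beside it a lying finned round cylinder (diameter 56 mm, top at 68 mm, 88 to 192 mm off the shaft). Origin: on the table under the shaft. x points from the shaft along the cylinder's centreline, z up.
- flywheel (a joint): Angle of the pump's wheel (rad), growing clockwise seen from above; 0 = dead centre, knob over the cylinder's centreline, so the knob's bearing in the pump frame is minus this. Starts at -2.3 to -1.5. Friction 0.33 N m (6 N at the knob) holds it wherever it is left; from -1.05 compression adds to it, in all 0.63 N m (11 N) at most near -0.5, none at 0; past 0 it pushes onward.
- flywheel_knob (a point): Middle of the pump wheel's upright black knob, a round sleeve of diameter 24 mm, spanning 76 to 118 mm above the table (this point at 100 mm), 55 mm off the shaft. The sleeve spins freely on its pin, so a hand may keep its own direction while carrying the knob round.
- gen_wheel_knob (a point): Middle of the same kind of knob, at 100 mm, on the generator trainer's wheel, which looks the same (diameter 144 mm, knob 55 mm off the shaft) but stands beside a square grey terminal box (100 x 110 mm, top at 64 mm) and not a finned cylinder. To be left alone.

How it is judged:
At the end, for the whole second after the job is handed in: The pump's flywheel, turned clockwise, rests between 4 and 28 degrees past dead centre (joint 0.07 to 0.49 rad), and the generator's knob is within 15 mm of where it was (value of joint flywheel between 0.07 and 0.49 rad and velocity of joint flywheel between -0.05 and 0.05 rad/s and distance of gen_wheel_knob from where it was at the start of the episode below 0.015 m); the robot touches nothing.
It fails at once if the pump's flywheel runs on more than 46 degrees past dead centre (value of joint flywheel above 0.8 rad).
It fails at once if the generator's wheel is turned (its knob moves more than 15 mm) (distance of gen_wheel_knob from where it was at the start of the episode above 0.015 m).
It also fails if it takes over 34 s, if anything falls off the work surface, if the arm or the gripper's body presses on something with over 40 N, if the wrist force passes 120 N, or if a joint passes its speed limit or range.

## Working session

There is one attempt and no reset: what is moved stays moved. The work goes in short steps, Python scripts to look and compute and a tool call to move; the robot and the scene stay as the last step left them, time stands still between calls to the robot, and variables do not carry over. Pictures are saved under pics/ and viewed, and the job is handed in when it is done.

Besides the shell and the picture viewer there is one more tool, called after "Request:" by a JSON object that holds its "op" and its "data". arm_command: Moves the arm, as the interface text tells. Its arguments: {"type":"object","properties":{"motion":{"type":"array","items":{"type":"object","properties":{"x":{"type":"number"},"y":{"type":"number"},"z":{"type":"number"},"rx":{"type":"number"},"ry":{"type":"number"},"rz":{"type":"number"},"hand":{"type":"number"}}}},"force":{"type":"number"}},"required":["motion"]}

```bash
mkdir -p pics
cat > h.py <<'E'
import numpy as np, cv2
from workcell import get_state, viewer, hand_in, finder, env
def toworld(p,c,r,z=None):
    K=np.array(p["intrinsics"]);R=cv2.Rodrigues(np.array(p["rvec"],float))[0];t=np.array(p["tvec"],float).ravel()
    ray=R.T@np.linalg.inv(K)@np.array([c,r,1.0]);o=-R.T@t
    if z is None: return o+ray*p["z_map"][int(round(r)),int(round(c))]
    return o+ray*(z-o[2])/ray[2]
E
python3 - <<'E'
from h import *
print(get_state())
for n in ["top","scene"]:
    p=viewer.read_camera(n); cv2.imwrite(f"pics/{n}1.png",p["image"][:,:,::-1])
    for q in ["pump","flywheel","flywheel_knob","gen_wheel_knob"]:
        for d in finder.find_in(p,q)[:3]:
            c,r=d["at"]; print(n,q,round(d["score"],2),np.round(d["at"]),toworld(p,c,r).round(3),toworld(p,c,r,.1).round(3))
E
```

```text
{'clock': 0.0, 'joint_pos': array([ 1.20741003e+00,  3.13969595e-01,  4.49809009e-02,  1.30361567e+00,
       -4.06641280e-06,  1.43118195e+00]), 'qvel': array([ 0.00101877,  0.00183052,  0.0012021 , -0.00043046, -0.00092525,
       -0.00173386]), 'tau': array([-5.07742407e-04, -4.80627036e+01,  2.98532599e+01,  1.92751276e-02,
       -3.69056179e-04,  4.68799101e-06]), 'tcp_pos': array([0.12741623, 0.56013293, 0.20762723]), 'orientation': array([-2.23002030e-04,  1.11652620e-01,  9.93746887e-01, -8.76082623e-04]), 'wrist_force': array([ 0.13713121,  0.030674  , -0.90707833]), 'ft_torque': array([ 0.02220172,  0.02801949, -0.02390715]), 'finger_gap': 0.08589555896465839}
top pump 0.55 [451. 194.] [ 0.63  -0.223  0.069] [ 0.622 -0.215  0.1  ]
top flywheel 0.67 [451. 218.] [ 0.591 -0.216  0.081] [ 0.587 -0.211  0.1  ]
top flywheel_knob 0.71 [449. 220.] [ 0.589 -0.214  0.082] [ 0.585 -0.209  0.1  ]
top gen_wheel_knob 0.83 [138. 241.] [0.587 0.227 0.081] [0.583 0.221 0.1  ]
top gen_wheel_knob 0.16 [448. 194.] [ 0.629 -0.219  0.072] [ 0.622 -0.212  0.1  ]
scene pump 0.97 [227. 398.] [ 0.671 -0.242  0.044] [ 0.696 -0.253  0.1  ]
scene pump 0.71 [197. 346.] [ 0.607 -0.228  0.078] [ 0.62  -0.233  0.1  ]
scene flywheel 0.95 [197. 349.] [ 0.608 -0.229  0.073] [ 0.624 -0.236  0.1  ]
scene flywheel_knob 0.8 [198. 346.] [ 0.607 -0.227  0.076] [ 0.622 -0.233  0.1  ]
scene gen_wheel_knob 0.65 [389. 176.] [0.598 0.215 0.072] [0.615 0.184 0.1  ]
```

View pics/top1.png

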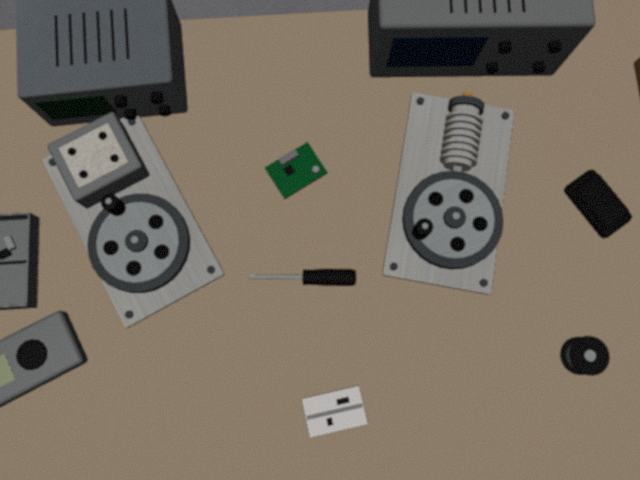

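View pics/scene1.png

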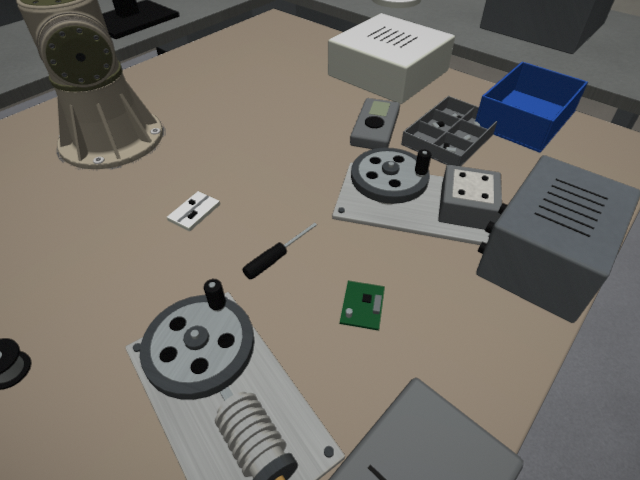

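Top view: the pump is on the right, with its hub at about (454,217), knob at about (423,229) and finned cylinder running up to (466,100). The generator, with the square box, is on the left. Next I measure the pump with depth.

```bash
cat > m.py <<'E'
from h import *
def cloud(p):
    K=np.array(p["intrinsics"]);R=cv2.Rodrigues(np.array(p["rvec"],float))[0];t=np.array(p["tvec"],float).ravel()
    v,u=np.mgrid[0:480,0:640];z=p["z_map"];P=np.stack([(u-K[0,2])/K[0,0]*z,(v-K[1,2])/K[1,1]*z,z],-1)
    W=(P-t)@R; W[z==0]=np.nan; return W
E
python3 - <<'E'
from m import *
for n in ["top","scene"]:
    p=viewer.read_camera(n);W=cloud(p).reshape(-1,3)
    W=W[np.isfinite(W).all(1)]
    near=np.hypot(W[:,0]-.59,W[:,1]+.22)<.11
    d=W[near&(W[:,2]>.062)&(W[:,2]<.078)]
    d=d[(np.hypot(d[:,0]-.59,d[:,1]+.22)<.085)]
    (c,r)=cv2.minEnclosingCircle(d[:,:2].astype(np.float32)); print(n,"wheel",c,r,len(d))
    # median-based hub
    hb=W[near&(W[:,2]>.08)&(W[:,2]<.092)]; hb=hb[np.hypot(hb[:,0]-c[0],hb[:,1]-c[1])<.03]; print("hub",hb.mean(0) if len(hb) else 0,len(hb))
    k=W[near&(W[:,2]>.1)]; print("knob",k.mean(0),np.median(k,0),k[:,2].max(),len(k), k.min(0),k.max(0))
    kt=k[k[:,2]>.113]; print("ktop",kt.mean(0),len(kt))
    cy=W[(W[:,0]>.66)&(W[:,0]<.80)&(abs(W[:,1]+.235)<.06)&(W[:,2]>.03)&(W[:,2]<.08)]
    x=cy[:,0]
    for a in np.arange(.66,.8,.01):
        s=cy[(x>=a)&(x<a+.01)]
        if len(s)>5: print(round(a+.005,3),s[:,1].min().round(4),s[:,1].max().round(4),s[:,2].max().round(3))
    pl=W[(abs(W[:,0]-.63)<.2)&(abs(W[:,1]+.22)<.14)&(W[:,2]>.007)&(W[:,2]<.09)]
    print(cv2.minAreaRect(pl[:,:2].astype(np.float32)))
    for q in("flywheel_knob","pump","flywheel"):
        for m in finder.masks_of(p,q)[:1]: 
            ys,xs=np.where(m["region"]);print(q,m["score"],xs.min(),xs.max(),ys.min(),ys.max())
E
```

```text
top wheel (0.5939151048660278, -0.2225228101015091) 0.07244177907705307 6967
hub [ 0.59382041 -0.2219094   0.08232795] 309
knob [ 0.57375233 -0.16916112  0.1170103 ] [ 0.57354732 -0.16896196  0.11858351] 0.1237896732300795 279 [ 0.56324664 -0.18192703  0.10019926] [ 0.58639098 -0.15860645  0.12378967]
ktop [ 0.57455643 -0.16991368  0.11878682] 241
0.665 -0.2462 -0.1971 0.075
0.675 -0.2645 -0.2366 0.065
0.685 -0.2728 -0.2241 0.072
0.695 -0.2764 -0.2188 0.071
0.705 -0.2788 -0.2218 0.072
0.715 -0.2814 -0.2245 0.072
0.725 -0.2838 -0.227 0.072
0.735 -0.2857 -0.2298 0.072
0.745 -0.2895 -0.2324 0.073
0.755 -0.284 -0.2339 0.071
0.765 -0.2923 -0.2357 0.071
0.775 -0.2947 -0.24 0.072
0.785 -0.2721 -0.2417 0.069
0.795 -0.2782 -0.2661 0.051
((0.6556008458137512, -0.25143003463745117), (0.23112227022647858, 0.3742064833641052), 69.24275207519531)
flywheel_knob 0.63 403 503 170 268
pump 0.84 383 514 91 293
flywheel 0.64 403 502 171 269
scene wheel (0.5948675870895386, -0.2200128734111786) 0.07278721034526825 8320
hub [ 0.59573303 -0.22022899  0.08215807] 160
knob [ 0.57980155 -0.17085406  0.11374565] [ 0.58084541 -0.17118475  0.11676653] 0.12062646027681535 337 [ 0.56470812 -0.18047668  0.10010016] [ 0.58839108 -0.15694275  0.12062646]
ktop [ 0.57781285 -0.16986952  0.11713961] 228
0.665 -0.2495 -0.1917 0.072
0.675 -0.2618 -0.2341 0.062
0.685 -0.2715 -0.2228 0.069
0.695 -0.274 -0.2176 0.069
0.705 -0.2769 -0.2204 0.069
0.715 -0.2795 -0.223 0.07
0.725 -0.282 -0.2262 0.069
0.735 -0.2847 -0.2257 0.069
0.745 -0.2876 -0.2284 0.069
0.755 -0.2833 -0.2316 0.071
0.765 -0.286 -0.2339 0.068
0.775 -0.2824 -0.239 0.07
0.785 -0.269 -0.2401 0.069
((0.6532518863677979, -0.2349439412355423), (0.1651717722415924, 0.29969295859336853), 75.91350555419922)
flywheel_knob 0.88 140 254 279 399
pump 0.57 126 343 279 479
flywheel 0.92 140 254 279 399
```

```bash
cat >> h.py <<'E'
from scipy.spatial.transform import Rotation as Rn
S=np.array([.5945,-.2213]);PB=-14.3
def rot():
    q=get_state()["orientation"];return Rn.from_quat(np.r_[q[1:],q[0]]).as_matrix()
def totool(w): return (rot().T@np.asarray(w))*1000
def knob(j): # joint deg
    b=np.radians(PB-j); return S+.055*np.array([np.cos(b),np.sin(b)])
E
python3 - <<'E'
from h import *
t=get_state()["tcp_pos"]; print(rot().round(3),t)
print(totool(np.r_[.576,-.170,.17]-t).round(1), knob(-124))
E
```

```text
[[-0.975  0.222 -0.   ]
 [ 0.222  0.975  0.   ]
 [ 0.     0.    -1.   ]] [0.1276326  0.5607188  0.20855246]
[-599.3 -613.    38.4] [ 0.57595976 -0.16951912]
```

Request:
{"op": "arm_command", "data": {"motion": [{"x":-40,"y":-40},{"x":-80,"y":-80},{"x":-120,"y":-120},{"x":-160,"y":-160},{"x":-200,"y":-205},{"x":-240,"y":-245},{"x":-280,"y":-285},{"x":-320,"y":-327},{"x":-360,"y":-368},{"x":-400,"y":-409}]}}

```text
invalid input at $.motion[0]: expected keys x, y, z, rx, ry, rz, hand
```

Request:
{"op": "arm_command", "data": {"motion": [{"x":-40,"y":-41,"z":5},{"x":-80,"y":-82,"z":10},{"x":-120,"y":-123,"z":15},{"x":-160,"y":-164,"z":20},{"x":-190,"y":-195,"z":25},{"x":-199,"y":-204,"z":30,"hand":-0.4},{"x":-199,"y":-204,"z":30,"hand":-0.4},{"x":-199,"y":-204,"z":30,"hand":-0.4}]}}

```text
invalid input at $.motion[0]: expected keys x, y, z, rx, ry, rz, hand
```

Run:
```python
from h import *
s=get_state();t=s["tcp_pos"]; print(s["clock"],t,s["finger_gap"],s["joint_pos"].round(2),rot().round(3))
print(totool(np.r_[.576,-.170,.083]-t).round(1))
p=viewer.read_camera("scene");cv2.imwrite("pics/s2.png",p["image"][:,:,::-1])
```

```text
0.9 [0.1276326  0.5607188  0.20855246] 0.08545219448200841 [1.21 0.31 0.05 1.3  0.   1.43] [[-0.975  0.222 -0.   ]
 [ 0.222  0.975  0.   ]
 [ 0.     0.    -1.   ]]
[-599.4 -613.   125.4]
```

View pics/s2.png

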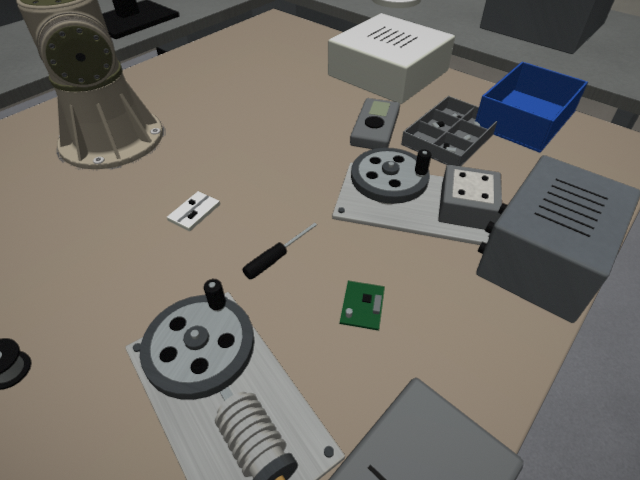

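All keys are required, so the calls were refused and nothing moved.

Request:
{"op": "arm_command", "data": {"motion": [{"x":-40,"y":-40,"z":0,"rx":0,"ry":0,"rz":0,"hand":-1},{"x":-80,"y":-80,"z":0,"rx":0,"ry":0,"rz":0,"hand":-1},{"x":-120,"y":-120,"z":0,"rx":0,"ry":0,"rz":0,"hand":-1},{"x":-160,"y":-160,"z":0,"rx":0,"ry":0,"rz":0,"hand":-1},{"x":-200,"y":-205,"z":0,"rx":0,"ry":0,"rz":0,"hand":-1},{"x":-240,"y":-245,"z":0,"rx":0,"ry":0,"rz":0,"hand":-1},{"x":-280,"y":-285,"z":0,"rx":0,"ry":0,"rz":0,"hand":-1},{"x":-320,"y":-327,"z":0,"rx":0,"ry":0,"rz":0,"hand":-1},{"x":-360,"y":-368,"z":0,"rx":0,"ry":0,"rz":0,"hand":-1},{"x":-400,"y":-409,"z":0,"rx":0,"ry":0,"rz":0,"hand":-1}]}}

```text
clock: 2.2
tcp_pos: [0.4278, 0.0713, 0.2089]
orientation: [0.001, 0.112, 0.994, 0.0]
wrist_force: [0.5, 0.0, 0.6]
finger_gap: 0.0854
```

Request:
{"op": "arm_command", "data": {"motion": [{"x":-40,"y":-41,"z":5,"rx":0,"ry":0,"rz":0,"hand":-1},{"x":-80,"y":-82,"z":10,"rx":0,"ry":0,"rz":0,"hand":-1},{"x":-120,"y":-123,"z":15,"rx":0,"ry":0,"rz":0,"hand":-1},{"x":-160,"y":-164,"z":20,"rx":0,"ry":0,"rz":0,"hand":-0.5},{"x":-190,"y":-195,"z":25,"rx":0,"ry":0,"rz":0,"hand":-0.5},{"x":-199,"y":-204,"z":30,"rx":0,"ry":0,"rz":0,"hand":-0.5},{"x":-199,"y":-204,"z":30,"rx":0,"ry":0,"rz":0,"hand":-0.5},{"x":-199,"y":-204,"z":30,"rx":0,"ry":0,"rz":0,"hand":-0.5}]}}

```text
clock: 3.2
tcp_pos: [0.575, -0.1687, 0.1787]
orientation: [-0.0, 0.111, 0.994, 0.0]
wrist_force: [-0.3, 0.7, 1.7]
finger_gap: 0.0637
```

Run:
```python
from h import *
s=get_state();t=s["tcp_pos"]; print(s["clock"],t,s["finger_gap"],s["joint_pos"].round(2),rot().round(3))
print(totool(np.r_[.576,-.170,.083]-t).round(1))
p=viewer.read_camera("scene");cv2.imwrite("pics/s3.png",p["image"][:,:,::-1])
```

```text
3.2 [ 0.57503185 -0.16869511  0.1787368 ] 0.0636566110562938 [-0.42  0.37  0.05  1.26  0.   -0.2 ] [[-0.975  0.221 -0.   ]
 [ 0.221  0.975  0.001]
 [ 0.001  0.    -1.   ]]
[-1.3 -1.1 95.7]
```

View pics/s3.png

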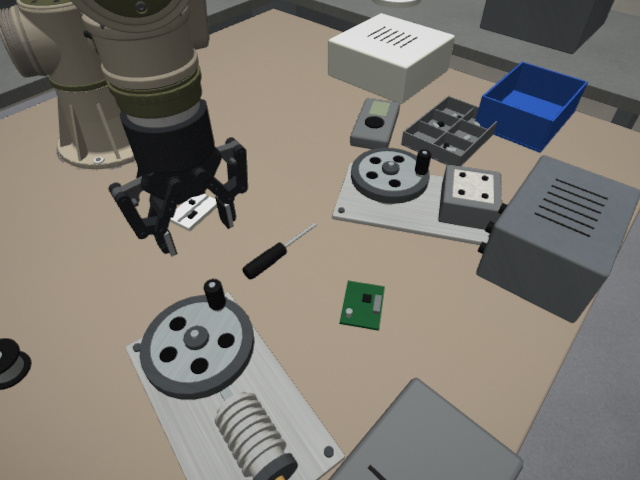

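Run:
```python
from h import *
p=viewer.read_camera("scene")
def pr(w): return cv2.projectPoints(np.array([w],float),np.array(p["rvec"],float),np.array(p["tvec"],float),np.array(p["intrinsics"]),None)[0].ravel().round(1)
print(pr([.575,-.1687,.179]),pr([.575,-.1687,.189]),pr([.576,-.17,.118]))
```

```text
[202.9 253. ] [201.3 247.4] [211.3 285.1]
```

The scene picture shows the open fingers at about (170,250) and (230,225). They straddle the spot above the knob at (213,285), as projected. Descending.

Request:
{"op": "arm_command", "data": {"motion": [{"x":-1,"y":-1,"z":35,"rx":0,"ry":0,"rz":0,"hand":-0.5},{"x":-1,"y":-1,"z":65,"rx":0,"ry":0,"rz":0,"hand":-0.5},{"x":-1,"y":-1,"z":85,"rx":0,"ry":0,"rz":0,"hand":-0.5},{"x":-1,"y":-1,"z":95,"rx":0,"ry":0,"rz":0,"hand":-0.5},{"x":-1,"y":-1,"z":95,"rx":0,"ry":0,"rz":0,"hand":-0.5},{"x":-1,"y":-1,"z":95,"rx":0,"ry":0,"rz":0,"hand":-0.5}]}}

```text
clock: 4.05
tcp_pos: [0.5771, -0.1712, 0.0847]
orientation: [0.001, 0.111, 0.994, -0.0]
wrist_force: [0.1, -0.1, 0.3]
finger_gap: 0.0639
```

Run:
```python
from h import *
s=get_state();print(s["tcp_pos"],s["wrist_force"])
p=viewer.read_camera("scene");cv2.imwrite("pics/s4.png",cv2.resize(p["image"][180:420,60:380,::-1],None,fx=2,fy=2))
p=viewer.read_camera("top");cv2.imwrite("pics/t4.png",cv2.resize(p["image"][100:340,300:620,::-1],None,fx=2,fy=2))
```

```text
[ 0.57712055 -0.17121133  0.08470106] [ 0.06812978 -0.06871665  0.33743192]
```

View pics/s4.png

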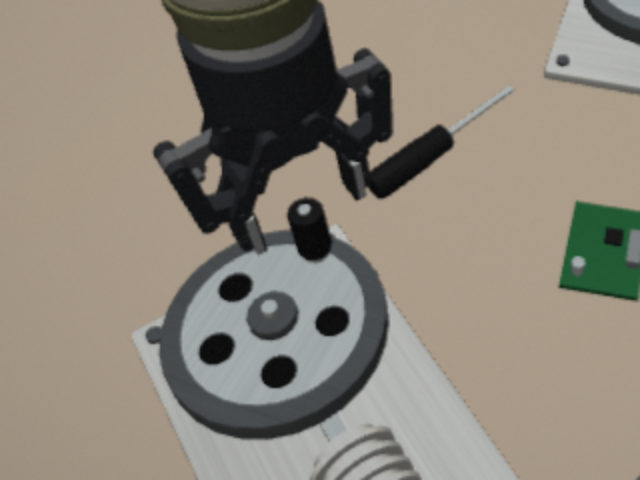

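View pics/t4.png

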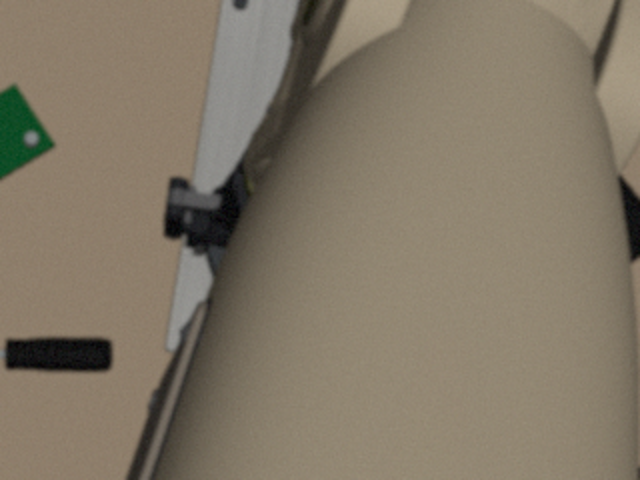

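The scene crop shows the fingertips at (258,245) and (360,190), either side of the knob at (312,228). Nothing is touching. Closing.

Request:
{"op": "arm_command", "data": {"motion": [{"x":0,"y":0,"z":0,"rx":0,"ry":0,"rz":0,"hand":1},{"x":0,"y":0,"z":0,"rx":0,"ry":0,"rz":0,"hand":1},{"x":0,"y":0,"z":0,"rx":0,"ry":0,"rz":0,"hand":1},{"x":0,"y":0,"z":0,"rx":0,"ry":0,"rz":0,"hand":1},{"x":0,"y":0,"z":0,"rx":0,"ry":0,"rz":0,"hand":1}], "force": 50}}

```text
clock: 4.78
tcp_pos: [0.5767, -0.1708, 0.084]
orientation: [0.0, 0.112, 0.994, 0.0]
wrist_force: [-0.5, 2.7, 6.1]
finger_gap: 0.0215
```

Run:
```python
from h import *
s=get_state();print(s["clock"],s["tcp_pos"],s["wrist_force"],s["finger_gap"])
k0=knob(-124)
for j in range(-124,20,6):
    w=np.r_[knob(j)-k0,0]; print(j,totool(w)[:2].round(1))
print(totool(np.r_[knob(15)-k0,0])[:2])
p=viewer.read_camera("scene");cv2.imwrite("pics/s5.png",cv2.resize(p["image"][180:420,60:380,::-1],None,fx=2,fy=2))
```

```text
4.775 [ 0.57670428 -0.17075251  0.08404392] [-0.54035309  2.66160453  6.06210809] 0.021489721395228565
-124 [0. 0.]
-118 [-5.   2.8]
-112 [-10.3   5.1]
-106 [-15.8   6.9]
-100 [-21.4   8. ]
-94 [-27.2   8.6]
-88 [-32.9   8.5]
-82 [-38.6   7.9]
-76 [-44.2   6.6]
-70 [-49.7   4.8]
-64 [-54.9   2.4]
-58 [-59.9  -0.5]
-52 [-64.5  -3.9]
-46 [-68.8  -7.8]
-40 [-72.6 -12.1]
-34 [-75.9 -16.8]
-28 [-78.8 -21.8]
-22 [-81.1 -27.1]
-16 [-82.8 -32.6]
-10 [-84.  -38.3]
-4 [-84.5 -44. ]
2 [-84.5 -49.7]
8 [-83.8 -55.5]
14 [-82.6 -61.1]
[-82.2914738  -62.00085536]
```

View pics/s5.png

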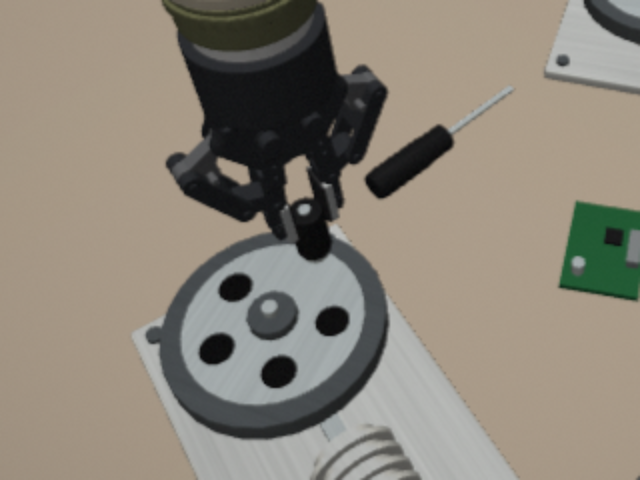

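The gap is 21.5 mm, less than the 24 mm sleeve, and the picture suggests the pads sit slightly to the robot's side of the knob. I'll open, shift and re-close to centre.

Request:
{"op": "arm_command", "data": {"motion": [{"x":0,"y":0,"z":0,"rx":0,"ry":0,"rz":0,"hand":-0.2},{"x":0,"y":0,"z":0,"rx":0,"ry":0,"rz":0,"hand":-0.2},{"x":-5,"y":0,"z":2,"rx":0,"ry":0,"rz":0,"hand":-0.2},{"x":-5,"y":0,"z":2,"rx":0,"ry":0,"rz":0,"hand":1},{"x":-5,"y":0,"z":2,"rx":0,"ry":0,"rz":0,"hand":1},{"x":-5,"y":0,"z":2,"rx":0,"ry":0,"rz":0,"hand":1},{"x":-5,"y":0,"z":2,"rx":0,"ry":0,"rz":0,"hand":1}], "force": 50}}

```text
clock: 5.7
tcp_pos: [0.5815, -0.1718, 0.0815]
orientation: [0.0, 0.111, 0.994, 0.0]
wrist_force: [1.4, 2.5, 1.2]
finger_gap: 0.0216
```

Run:
```python
from h import *
s=get_state();print(s["clock"],s["tcp_pos"],s["wrist_force"],s["finger_gap"])
p=viewer.read_camera("scene");cv2.imwrite("pics/s6.png",cv2.resize(p["image"][230:350,120:280,::-1],None,fx=5,fy=5))
```

```text
5.7 [ 0.58147736 -0.17182341  0.08153738] [1.41682655 2.46609283 1.23352421] 0.021559653030459147
```

View pics/s6.png

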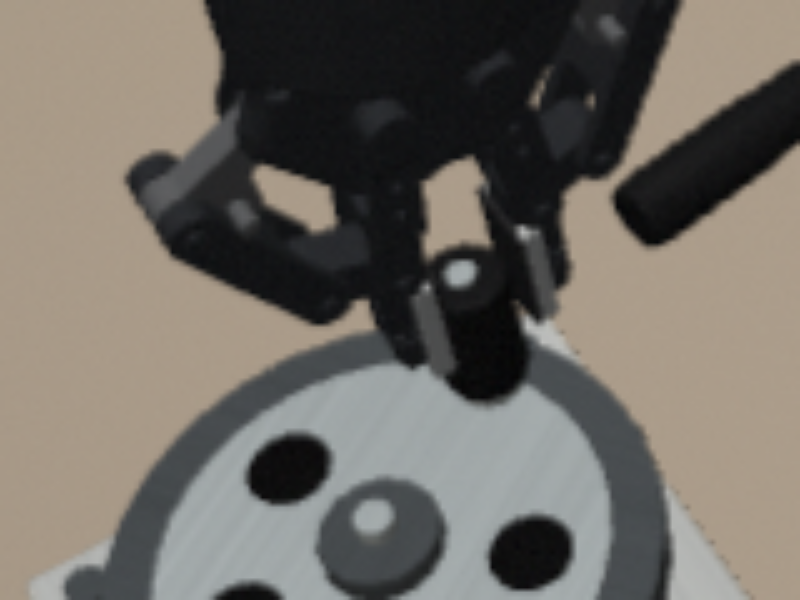

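The gap is the same after the 5 mm shift, so the knob lies well within the pads (highlight at (460,272), pads either side) and the small gap is a sensor offset. Starting the arc.

Request:
{"op": "arm_command", "data": {"motion": [{"x":-5,"y":2.8,"z":0,"rx":0,"ry":0,"rz":0,"hand":1},{"x":-10.3,"y":5.1,"z":0,"rx":0,"ry":0,"rz":0,"hand":1},{"x":-15.8,"y":6.9,"z":0,"rx":0,"ry":0,"rz":0,"hand":1},{"x":-21.4,"y":8,"z":0,"rx":0,"ry":0,"rz":0,"hand":1},{"x":-27.2,"y":8.6,"z":0,"rx":0,"ry":0,"rz":0,"hand":1},{"x":-33,"y":8.5,"z":0,"rx":0,"ry":0,"rz":0,"hand":1},{"x":-38.6,"y":7.9,"z":0,"rx":0,"ry":0,"rz":0,"hand":1},{"x":-44.2,"y":6.6,"z":0,"rx":0,"ry":0,"rz":0,"hand":1},{"x":-49.7,"y":4.8,"z":0,"rx":0,"ry":0,"rz":0,"hand":1},{"x":-54.9,"y":2.4,"z":0,"rx":0,"ry":0,"rz":0,"hand":1}], "force": 60}}

```text
clock: 7.0
tcp_pos: [0.6341, -0.1805, 0.0815]
orientation: [-0.001, 0.111, 0.994, 0.001]
wrist_force: [-3.2, 5.9, 4.4]
finger_gap: 0.0213
```

Run:
```python
from m import *
s=get_state();print(s["clock"],s["tcp_pos"],s["wrist_force"],s["finger_gap"],knob(-64))
for j in range(-64,20,6):print(j,totool(np.r_[knob(j)-knob(-64),0])[:2].round(1))
p=viewer.read_camera("scene");cv2.imwrite("pics/s7.png",cv2.resize(p["image"][220:400,110:350,::-1],None,fx=3,fy=3))
```

```text
7.0 [ 0.63412554 -0.18045737  0.08150949] [-3.19784488  5.87879933  4.43863259] 0.02133550415866577 [ 0.63007344 -0.17935324]
-64 [0. 0.]
-58 [-5.  -2.9]
-52 [-9.6 -6.3]
-46 [-13.8 -10.2]
-40 [-17.6 -14.6]
-34 [-21.  -19.2]
-28 [-23.8 -24.3]
-22 [-26.1 -29.5]
-16 [-27.8 -35. ]
-10 [-29.  -40.7]
-4 [-29.5 -46.4]
2 [-29.5 -52.2]
8 [-28.8 -57.9]
14 [-27.6 -63.5]
```

View pics/s7.png

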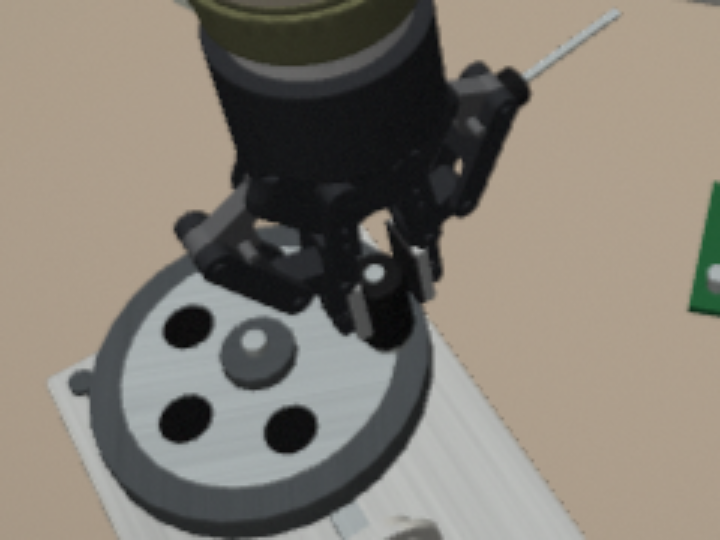

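The knob is still gripped at (385,300) and following, with low forces. Continuing.

Request:
{"op": "arm_command", "data": {"motion": [{"x":-5,"y":-2.9,"z":0,"rx":0,"ry":0,"rz":0,"hand":1},{"x":-9.6,"y":-6.3,"z":0,"rx":0,"ry":0,"rz":0,"hand":1},{"x":-13.8,"y":-10.2,"z":0,"rx":0,"ry":0,"rz":0,"hand":1},{"x":-17.6,"y":-14.6,"z":0,"rx":0,"ry":0,"rz":0,"hand":1},{"x":-21,"y":-19.2,"z":0,"rx":0,"ry":0,"rz":0,"hand":1},{"x":-23.8,"y":-24.3,"z":0,"rx":0,"ry":0,"rz":0,"hand":1},{"x":-26.1,"y":-29.5,"z":0,"rx":0,"ry":0,"rz":0,"hand":1},{"x":-27.8,"y":-35,"z":0,"rx":0,"ry":0,"rz":0,"hand":1},{"x":-29,"y":-40.7,"z":0,"rx":0,"ry":0,"rz":0,"hand":1},{"x":-29.5,"y":-46.4,"z":0,"rx":0,"ry":0,"rz":0,"hand":1}], "force": 60}}

```text
clock: 8.3
tcp_pos: [0.6549, -0.2246, 0.0815]
orientation: [0.0, 0.109, 0.994, 0.007]
wrist_force: [5.1, 25.0, 6.5]
finger_gap: 0.0213
```

Run:
```python
from m import *
s=get_state();print(s["clock"],s["tcp_pos"],s["wrist_force"],s["finger_gap"],knob(-4))
for j in range(-4,20,4):print(j,totool(np.r_[knob(j)-knob(-4),0])[:2].round(1))
p=viewer.read_camera("scene");cv2.imwrite("pics/s8.png",cv2.resize(p["image"][220:460,110:350,::-1],None,fx=2.5,fy=2.5))
```

```text
8.3 [ 0.65486878 -0.22464005  0.08152641] [ 5.10958892 24.99762053  6.54981874] 0.021282818093763485 [ 0.64861368 -0.23113412]
-4 [0. 0.]
0 [-0.  -3.8]
4 [ 0.2 -7.7]
8 [  0.8 -11.5]
12 [  1.6 -15.2]
16 [  2.6 -18.9]
```

View pics/s8.png

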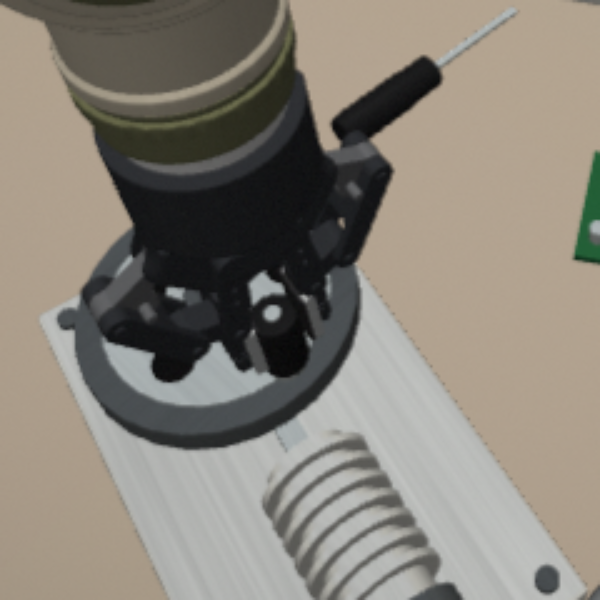

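The wheel is near dead centre and the knob is still gripped. The y force is 25 N with about 8 mm of lag, so I pause to let it settle.

Request:
{"op": "arm_command", "data": {"motion": [{"x":0,"y":-1,"z":0,"rx":0,"ry":0,"rz":0,"hand":1},{"x":0,"y":-2,"z":0,"rx":0,"ry":0,"rz":0,"hand":1},{"x":0,"y":-2,"z":0,"rx":0,"ry":0,"rz":0,"hand":1}], "force": 60}}

```text
clock: 8.72
tcp_pos: [0.6546, -0.2297, 0.0815]
orientation: [0.0, 0.11, 0.994, 0.005]
wrist_force: [3.9, 16.4, 3.8]
finger_gap: 0.0215
```

Request:
{"op": "arm_command", "data": {"motion": [{"x":0,"y":-3,"z":0,"rx":0,"ry":0,"rz":0,"hand":1},{"x":0.2,"y":-6,"z":0,"rx":0,"ry":0,"rz":0,"hand":1},{"x":0.8,"y":-9,"z":0,"rx":0,"ry":0,"rz":0,"hand":1},{"x":1.4,"y":-12,"z":0,"rx":0,"ry":0,"rz":0,"hand":1},{"x":2,"y":-14,"z":0,"rx":0,"ry":0,"rz":0,"hand":1},{"x":2.5,"y":-16,"z":0,"rx":0,"ry":0,"rz":0,"hand":1},{"x":2.5,"y":-16,"z":0,"rx":0,"ry":0,"rz":0,"hand":1},{"x":2.5,"y":-16,"z":0,"rx":0,"ry":0,"rz":0,"hand":1}], "force": 60}}

```text
clock: 9.72
tcp_pos: [0.65, -0.2464, 0.0816]
orientation: [0.002, 0.11, 0.994, 0.003]
wrist_force: [7.5, 11.9, 1.0]
finger_gap: 0.021
```

Run:
```python
from m import *
s=get_state();print(s["clock"],s["tcp_pos"],s["wrist_force"],s["finger_gap"],knob(15))
p=viewer.read_camera("scene");W=cloud(p)
cv2.imwrite("pics/s9.png",cv2.resize(p["image"][220:460,110:350,::-1],None,fx=2.5,fy=2.5))
def pr(w): return cv2.projectPoints(np.array([w],float),np.array(p["rvec"],float),np.array(p["tvec"],float),np.array(p["intrinsics"]),None)[0].ravel()
for j in (0,5,10,15,20): print(j,((pr(np.r_[knob(j),.118])-[110,220])*2.5).round(0))
```

```text
9.725 [ 0.64999309 -0.24641483  0.08162556] [ 7.54380046 11.86199393  1.04121317] 0.021035102596991533 [ 0.64246381 -0.24821603]
0 [246. 331.]
5 [236. 336.]
10 [226. 341.]
15 [216. 345.]
20 [205. 348.]
```

View pics/s9.png

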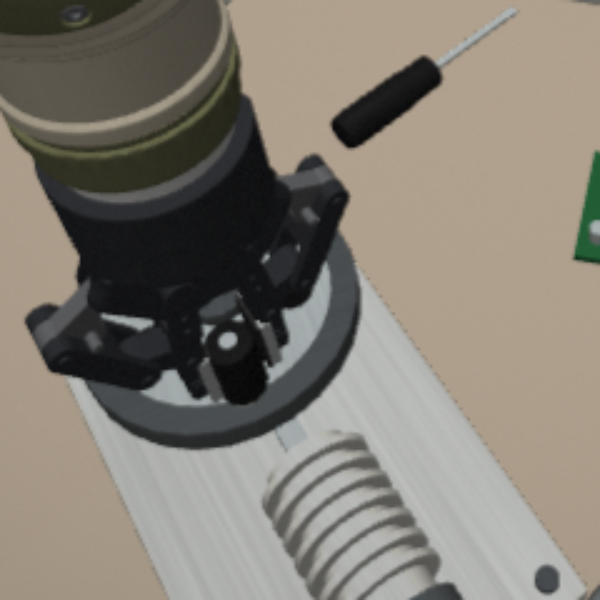

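The knob top at (230,340) reads as about 8–10° past. I'll advance a few mm, then release.

Request:
{"op": "arm_command", "data": {"motion": [{"x":0,"y":-2,"z":0,"rx":0,"ry":0,"rz":0,"hand":1},{"x":0,"y":-4,"z":0,"rx":0,"ry":0,"rz":0,"hand":1},{"x":0,"y":-5,"z":0,"rx":0,"ry":0,"rz":0,"hand":1},{"x":0,"y":-5,"z":0,"rx":0,"ry":0,"rz":0,"hand":1},{"x":0,"y":-5,"z":0,"rx":0,"ry":0,"rz":0,"hand":1}], "force": 60}}

```text
clock: 10.4
tcp_pos: [0.6476, -0.2513, 0.0816]
orientation: [0.001, 0.11, 0.994, 0.003]
wrist_force: [3.9, 11.3, 2.4]
finger_gap: 0.0215
```

Run:
```python
from m import *
s=get_state();print(s["clock"],s["tcp_pos"],s["wrist_force"],s["finger_gap"])
p=viewer.read_camera("scene")
cv2.imwrite("pics/s10.png",cv2.resize(p["image"][220:460,110:350,::-1],None,fx=2.5,fy=2.5))
```

```text
10.4 [ 0.64759088 -0.25130513  0.08156222] [ 3.89881503 11.34192656  2.40192286] 0.02148654369283649
```

View pics/s10.png

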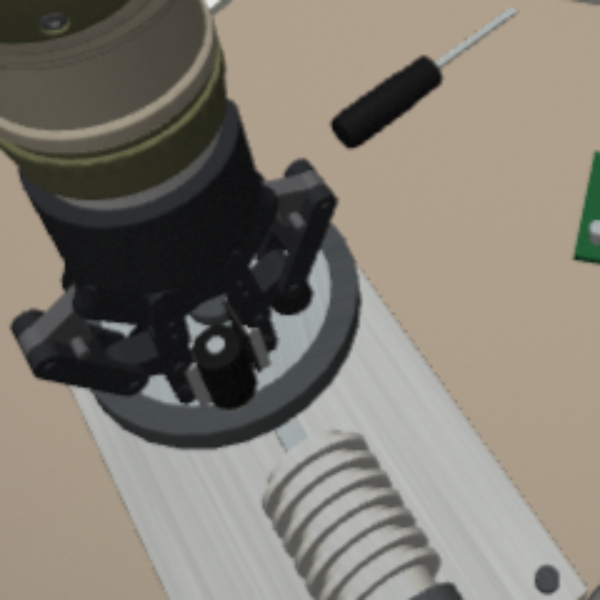

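The knob top at (217,345) reads as about 15°. I'll unload the arm, then open.

Request:
{"op": "arm_command", "data": {"motion": [{"x":0,"y":2.5,"z":0,"rx":0,"ry":0,"rz":0,"hand":1},{"x":0,"y":2.5,"z":0,"rx":0,"ry":0,"rz":0,"hand":1},{"x":0,"y":2.5,"z":0,"rx":0,"ry":0,"rz":0,"hand":0},{"x":0,"y":2.5,"z":0,"rx":0,"ry":0,"rz":0,"hand":-0.5},{"x":0,"y":2.5,"z":0,"rx":0,"ry":0,"rz":0,"hand":-0.5},{"x":0,"y":2.5,"z":0,"rx":0,"ry":0,"rz":0,"hand":-0.5}], "force": 60}}

```text
clock: 11.2
tcp_pos: [0.6467, -0.2537, 0.0815]
orientation: [0.0, 0.112, 0.994, -0.0]
wrist_force: [0.5, 0.1, 0.4]
finger_gap: 0.0642
```

Run:
```python
from m import *
s=get_state();print(s["clock"],s["tcp_pos"],s["wrist_force"],s["finger_gap"])
p=viewer.read_camera("scene")
cv2.imwrite("pics/s11.png",cv2.resize(p["image"][220:460,110:350,::-1],None,fx=2.5,fy=2.5))
```

```text
11.2 [ 0.64673198 -0.25374999  0.08148068] [0.53428616 0.06699913 0.37799969] 0.06419148252798049
```

View pics/s11.png

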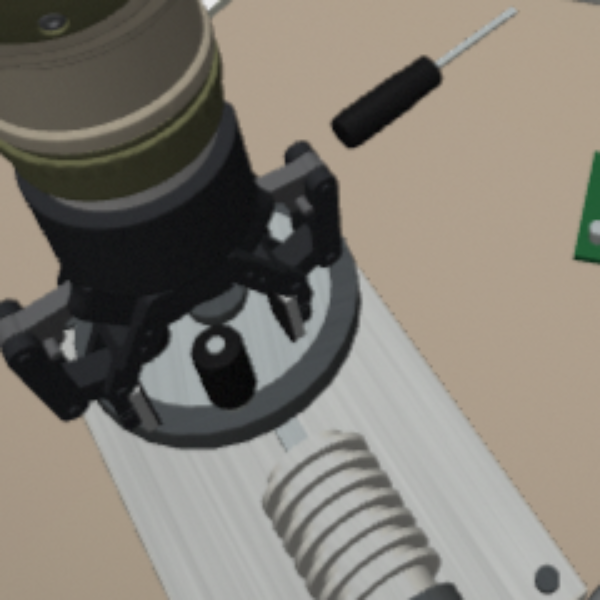

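Released. The knob stayed at (216,345), clear of both fingers. Now lifting straight up and moving the arm out of the way.

Request:
{"op": "arm_command", "data": {"motion": [{"x":0,"y":0,"z":-20,"rx":0,"ry":0,"rz":0,"hand":-0.5},{"x":0,"y":0,"z":-50,"rx":0,"ry":0,"rz":0,"hand":-0.5},{"x":0,"y":0,"z":-90,"rx":0,"ry":0,"rz":0,"hand":-0.5},{"x":20,"y":20,"z":-120,"rx":0,"ry":0,"rz":0,"hand":-0.5},{"x":50,"y":60,"z":-120,"rx":0,"ry":0,"rz":0,"hand":-0.5},{"x":80,"y":100,"z":-120,"rx":0,"ry":0,"rz":0,"hand":-0.5},{"x":110,"y":140,"z":-120,"rx":0,"ry":0,"rz":0,"hand":-0.5},{"x":140,"y":190,"z":-120,"rx":0,"ry":0,"rz":0,"hand":-0.5},{"x":170,"y":230,"z":-120,"rx":0,"ry":0,"rz":0,"hand":-0.5},{"x":170,"y":230,"z":-120,"rx":0,"ry":0,"rz":0,"hand":-0.5}]}}

```text
clock: 12.5
tcp_pos: [0.5305, 0.0114, 0.2021]
orientation: [-0.0, 0.109, 0.994, 0.0]
wrist_force: [0.8, 0.1, 0.2]
finger_gap: 0.064
```

Run:
```python
from m import *
s=get_state();print(s["clock"],s["tcp_pos"],s["wrist_force"])
for n in("scene","top"):
    p=viewer.read_camera(n);cv2.imwrite(f"pics/{n}12.png",p["image"][:,:,::-1])
    W=cloud(p).reshape(-1,3);W=W[np.isfinite(W).all(1)]
    for nm,c in(("pump",(.5945,-.2213)),("gen",(.59,.2))):
        k=W[(np.hypot(W[:,0]-c[0],W[:,1]-c[1])<.09)&(W[:,2]>.11)&(W[:,2]<.125)]
        if len(k): m=k.mean(0);d=m[:2]-S;print(n,nm,len(k),m.round(4),"joint deg",PB-np.degrees(np.arctan2(d[1],d[0])),np.hypot(*d))
```

```text
12.5 [0.53050998 0.01141993 0.20212516] [0.76119799 0.08918193 0.16772684]
scene pump 357 [ 0.6442 -0.249   0.1168] joint deg 14.812607664888777 0.056833887872396203
scene gen 127 [0.639  0.2537 0.1165] joint deg -98.95319079550954 0.4770258271715993
top pump 247 [ 0.6403 -0.2487  0.1185] joint deg 16.57227574499599 0.05337888109294478
top gen 136 [0.6357 0.2582 0.1188] joint deg -99.3857758471082 0.48129358699903085
```

View pics/scene12.png

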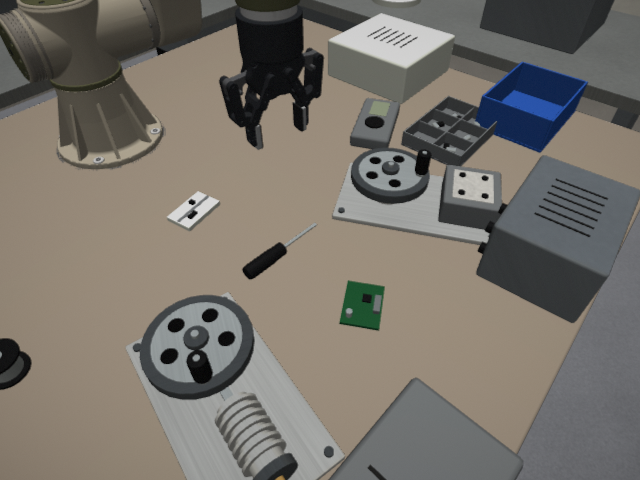

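View pics/top12.png

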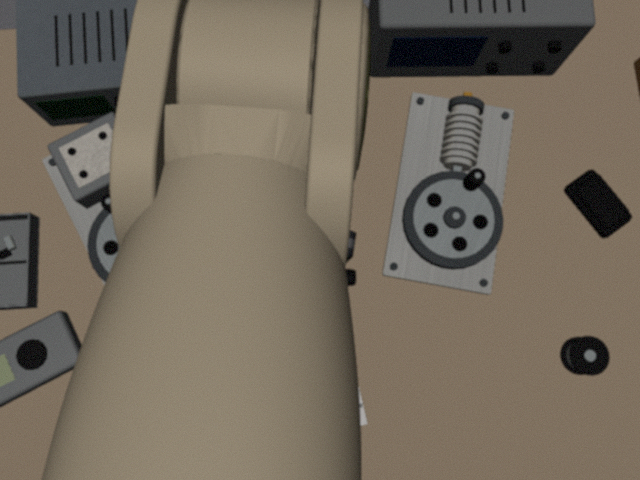

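The knob rests about 15–16° past dead centre. The generator knob is unchanged at (423,160) in the scene view, and the arm is clear.

```bash
python3 -c "
from h import *
print(get_state()['qvel'].round(3)); print(hand_in())"
```

```text
[-0.03   0.019  0.019 -0.003 -0.001 -0.   ]
the job is handed in; nothing more can be done
None
```

I gripped the pump's knob and carried it clockwise through the compression stroke. I released it just past dead centre, lifted clear and handed the job in at about 12.6 s of the 34 s allowed; `hand_in()` gives no verdict.

- **Flywheel:** my last depth check put the knob 14.8° past dead centre from the scene camera and 16.6° from the top camera. Both are inside the 4–28° window. The knob did not move visibly when I released it.
- **Generator wheel:** the tool stayed away from it, and its knob is at the same pixel in the scene view as at the start. I did not compute its displacement numerically.
- **Arm:** the gripper is in free air with wrist force under 1 N. The arm was still settling slightly when I handed in (joint speeds up to 0.03 rad/s).

**Readings that disagreed with expectations:**
- The finger gap on the 24 mm knob read about 21.5 mm. I reopened, shifted 5 mm and closed again, and it read the same, so I took it as a sensor offset.
- The wrist force near dead centre peaked at about 25 N, against the roughly 11 N stated. That is still well under the 120 N limit.

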